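# Line up salvaged capacitors by height on the seat strip

### The arm

A 7-joint arm with a two-finger parallel gripper is mounted at the origin on the work surface. World frame = base frame: x ahead of the robot, y to its left, z up, the work surface at z = 0. Lengths are in m, angles in rad, forces in N, time in s.
With the tool pointing down it reaches from about 0.4 to 0.9 m from the base axis. Payload 5.6 kg.
Tool frame: the origin (TCP) lies midway between the tips of the shut fingers; the grasp point (between the pads) lies 19 mm behind it; y points along the fingers, z is the direction in which the jaws open and shut, and the axes are right-handed (so a half turn about y gives the same grasp; the last joint's range is limited). The gripper opens to 92 mm and grips with 3 to 60 N. Pads are 20 mm wide; open, the fingers measure 128 mm over their backs; the gripper's body (75 mm by 189 mm) begins 69 mm behind the grasp point.
Start: joints at [1.24, 0.468, -0.012, 1.603, 0.006, 1.071, -0.056], TCP at [0.184, -0.623, 0.215] pointing down, gripper open.
Joint ranges: [-2.53, 2.53], [-0.31, 2.02], [-1.57, 1.55], [0.28, 2.44], [-1.29, 4.43], [0.15, 1.84], [-2.92, 2.92]. Speed limits (rad/s): [2.57, 2.57, 3.14, 3.14, 3.14, 3.14, 3.14].

### API

Orientations are given as a 3x3 rotation matrix whose columns are the frame's x, y, z axes.
In Python, from station import env, effector, solver, viewer, workorder, search_frame, tip_of gives the robot as it stands. Calls block until the motion is done:
- env.reach(position, orientation): joint-space move of the TCP to a pose.
- env.movel(position, frame=None, rate=0.15): straight line of the TCP; frame=None keeps the orientation; rate is the mean speed in m/s.
- env.goto_joints(angles): joint-space move.
- effector.release() and effector.grasp(squeeze=None): open the fingers fully, or close them until they stop; squeeze is the grip in N (None keeps the last).
- env.pause(seconds).
- solver.inverse_kinematics(position, orientation): joint angles nearest the present ones, or None.
- env.sense(): the state.
- viewer.read_camera(name): name is "side" or "top" or "wrist"; returns (picture, depth): 480x640x3 uint8, red, green, blue; 480x640 float32, m along the optical axis (not along the pixel's ray), 0 where there is no reading.
- viewer.camera_info(name): a dict with "intrinsics" (3x3 intrinsics, pixels), "eye" and "rotation" of the camera in the world; the wrist camera has in their place "T_tool_cam" (4x4, takes a point from camera to tool coordinates, whose origin is the TCP and whose axes are the tool frame's). Camera axes: x right, y up, looking along -z (the intrinsics and any distortion apply to the point x, -y, -z); pixel columns grow to the right and rows downward; lengths in m; the calibration is good to about 2 mm. The wrist camera is an equidistant fisheye: a pixel r from the principal point sees the ray r / f radians off the axis. A picture is of the moment at which its call begins: read the wrist's pose just before it. camera_info takes no time and is no camera call.
A pose or a line that the arm cannot do raises env.PlanningError and nothing moves.
- workorder.finish_job(): hands the job in, once; it reports no verdict.
Trained networks look in the newest picture that a camera, given by its name, has taken for a name from the list of things; names that differ only in an ending like _2 or _b are one class to them, and where a whole thing is asked for, a point or a joint stands for the part that bears it (a point fixed in the world has none). Each returns a list of dicts, best first, with "score" (0 to 1); they miss things now and then, are a little off and sometimes report something else, mostly with a low value. They report only what shows in the picture. A call takes as long as a camera call. They do not tell look-alikes from the thing itself.
- search_frame(camera, name): "at" ([x, y, z] in m, in world coordinates, good to about 4 mm: the middle of the surface that is visible of it).
- tip_of(camera, name): "at" ([x, y, z] in m, in world coordinates, good to about 4 mm: a listed point, or the origin of a listed thing).
The state is a dict: "t": time; "joint_positions": joint angles; "joint_velocities": joint speeds; "tau": joint torques, N m; "ee_pos": TCP position; "tcp_rot": TCP orientation; "wrist_force": force on the tool from outside, world axes, zero at the start; "moment": the same for the moment, N m; "gripper_width": finger opening in m.
Only numpy, scipy, OpenCV 4.12 (cv2) and the standard library are available. Lean on these libraries where they do the work, as an engineer would, in place of code of your own. Each camera call takes 0.05 s, during which the arm holds its last target. There are 200 camera calls.

### The job

Stand the four loose capacitors upright on the strip's seats, one centred on each, in order of height (not girth): the tallest on the red seat, then ever shorter along the row to the shortest on the white seat. Let go of all of them, and leave the multimeter and the solder reel where they are.

Things in the scene. Friction and masses are not known exactly. Their poses are not given: they have to be found in the camera images.
- cap_blue_mid (a point): the tallest of the four loose capacitors: an upright cylindrical can with a blue sleeve and a white stripe down its side, 40 mm in diameter and 84 mm high, with two small metal screw terminals standing 4 mm above that on the dark disc in its top (seen from above, the sleeve shows as a coloured ring round that disc). The point is its centre, half-way up (42 mm above its underside); z points up out of the top. It stands on the bench at the start.
- cap_grey_mid (a point): the second tallest of the four loose capacitors: an upright cylindrical can with a grey sleeve and a white stripe down its side, 51 mm in diameter and 70 mm high, with two small metal screw terminals standing 4 mm above that on the dark disc in its top (seen from above, the sleeve shows as a coloured ring round that disc). The point is its centre, half-way up (35 mm above its underside); z points up out of the top. It stands on the bench at the start.
- cap_orange_mid (a point): the third tallest of the four loose capacitors: an upright cylindrical can with an orange sleeve and a white stripe down its side, 36 mm in diameter and 57 mm high, with two small metal screw terminals standing 4 mm above that on the dark disc in its top (seen from above, the sleeve shows as a coloured ring round that disc). The point is its centre, half-way up (28.5 mm above its underside); z points up out of the top. It stands on the bench at the start.
- cap_green_mid (a point): the shortest of the four loose capacitors: an upright cylindrical can with a green sleeve and a white stripe down its side, 45 mm in diameter and 45 mm high, with two small metal screw terminals standing 4 mm above that on the dark disc in its top (seen from above, the sleeve shows as a coloured ring round that disc). The point is its centre, half-way up (22.5 mm above its underside); z points up out of the top. It stands on the bench at the start.
- seat_red_top (a point): The red round rubber seat, 68 mm in diameter, fixed on the aluminium strip. The point is the centre of its flat top face, 12 mm above the bench; z up, y along the row. It is at one end of the row of four seats (at either end, from start to start); seats are 85 mm apart, centre to centre, in a straight row down the middle of the strip, which is 80 mm wide, 345 mm long and 8 mm thick, and stands at a different place and angle each time.
- seat_white_top (a point): The white round rubber seat, 68 mm in diameter, fixed on the aluminium strip. The point is the centre of its flat top face, 12 mm above the bench; z up, y along the row. It is at the end of the row opposite the red one.
- seat_black_top (a point): The black round rubber seat, 68 mm in diameter, fixed on the aluminium strip. The point is the centre of its flat top face, 12 mm above the bench; z up, y along the row. It is one of the two inner seats of the row; whether it is the one beside the red seat varies from start to start.
- seat_yellow_top (a point): The yellow round rubber seat, 68 mm in diameter, fixed on the aluminium strip. The point is the centre of its flat top face, 12 mm above the bench; z up, y along the row. It is one of the two inner seats of the row; whether it is the one beside the red seat varies from start to start.
- meter_mid (a point): Bystander: a red hand multimeter with a dark face lying on its back on the bench, 185 x 90 x 40 mm (47 mm over the dial pointer). The point is its centre, 20 mm up; x runs along its length. To be left alone.
- reel_mid (a point): Bystander: a reel of solder, white flanges 66 mm in diameter, standing on its flange, 50 mm high. The point is its centre, 25 mm up. To be left alone.
Things that resemble listed ones, but are neither listed nor needed, are in the scene too. Leave any pink look-alike of the part that bears cap_orange_mid alone.

How it is judged:
By the outcome, as a careful person would: the job done as asked, in the order asked, and still so for the second after the job is handed in, with the robot touching nothing.
It also fails if it takes over 96 s, if anything falls off the work surface, if the arm or the gripper's body presses on something with over 40 N, if the wrist force passes 120 N, or if a joint passes its speed limit or range.

## Working session

There is one attempt and no reset: what is moved stays moved. The work goes in short steps, each a Python script; the robot and the scene stay as the last script left them, time stands still between calls to the robot, and variables do not carry over. Pictures are saved under pics/ and viewed, about 12 in all and at most 16, crops included, and the job is handed in when it is done.

```bash
ls; mkdir -p pics
python3 - <<'E'
from station import env,effector,solver,viewer,workorder,search_frame,tip_of
import cv2,numpy as np
for c in("top","side"):
    p,d=viewer.read_camera(c); cv2.imwrite(f"pics/{c}0.png",p[:,:,::-1]); np.save(f"pics/{c}0d.npy",d)
    i=viewer.camera_info(c); print(c,{k:np.round(v,3).tolist() if not isinstance(v,str) else v for k,v in i.items()})
    for n in ["cap_blue_mid","cap_grey_mid","cap_orange_mid","cap_green_mid","seat_red_top","seat_black_top","seat_yellow_top","seat_white_top","meter_mid","reel_mid"]:
        print(c,n,[(np.round(r["at"],3).tolist(),round(r["score"],2)) for r in tip_of(c,n)[:3]])
s=env.sense(); print(s["t"],s["ee_pos"],np.round(s["tcp_rot"],2).tolist(),s["gripper_width"])
E
```

```text
pics
top {'intrinsics': [[521.938, 0.0, 318.305], [0.0, 521.938, 244.854], [0.0, 0.0, 1.0]], 'eye': [0.468, 0.006, 1.416], 'rotation': [[0.012, 0.999, -0.041], [-1.0, 0.012, 0.009], [0.01, 0.041, 0.999]]}
top cap_blue_mid [([0.466, -0.208, 0.044], 0.78), ([0.662, 0.17, 0.01], 0.7), ([0.636, 0.003, 0.013], 0.35)]
top cap_grey_mid [([0.477, 0.083, 0.029], 0.74)]
top cap_orange_mid [([0.645, 0.087, 0.01], 0.74), ([0.463, -0.09, 0.032], 0.59), ([0.383, -0.146, 0.029], 0.59)]
top cap_green_mid [([0.446, 0.231, 0.02], 0.79)]
top seat_red_top []
top seat_black_top [([0.643, 0.09, 0.009], 0.62)]
top seat_yellow_top [([0.637, -0.002, 0.011], 0.76)]
top seat_white_top [([0.661, 0.173, 0.012], 0.86), ([0.46, -0.087, 0.028], 0.33)]
top meter_mid [([0.53, 0.423, 0.016], 0.62)]
top reel_mid [([0.556, -0.434, 0.024], 0.8)]
side {'intrinsics': [[574.732, 0.0, 323.956], [0.0, 574.732, 234.864], [0.0, 0.0, 1.0]], 'eye': [-0.053, 0.621, 1.023], 'rotation': [[-0.723, 0.525, -0.449], [-0.69, -0.534, 0.488], [0.017, 0.663, 0.749]]}
side cap_blue_mid [([0.457, -0.206, 0.045], 0.72)]
side cap_grey_mid [([0.472, 0.084, 0.036], 0.78), ([0.643, 0.089, 0.01], 0.72)]
side cap_orange_mid [([0.459, -0.082, 0.031], 0.81), ([0.379, -0.148, 0.023], 0.57)]
side cap_green_mid [([0.448, 0.233, 0.024], 0.55)]
side seat_red_top [([0.622, -0.082, 0.015], 0.86)]
side seat_black_top [([0.643, 0.086, 0.012], 0.82)]
side seat_yellow_top [([0.639, 0.001, 0.017], 0.78)]
side seat_white_top [([0.656, 0.168, 0.01], 0.87)]
side meter_mid [([0.53, 0.425, 0.022], 0.58)]
side reel_mid [([0.556, -0.433, 0.023], 0.89)]
1.1 [ 0.18444994 -0.62327154  0.21458717] [[-0.96, -0.0, 0.28], [-0.28, -0.0, -0.96], [0.0, -1.0, -0.0]] 0.09189518719354026
```

View pics/top0.png

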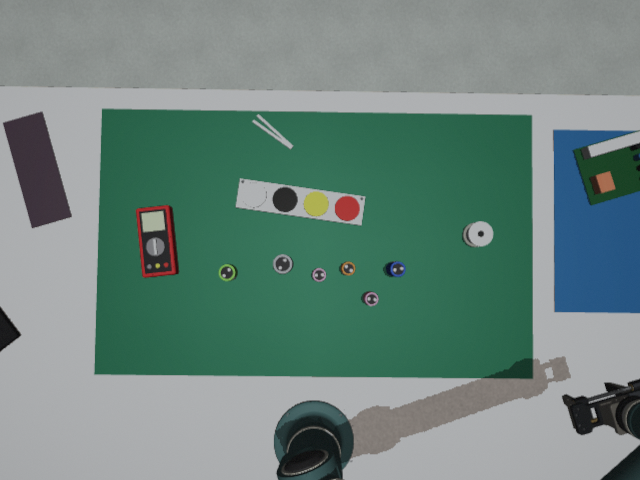

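View pics/side0.png

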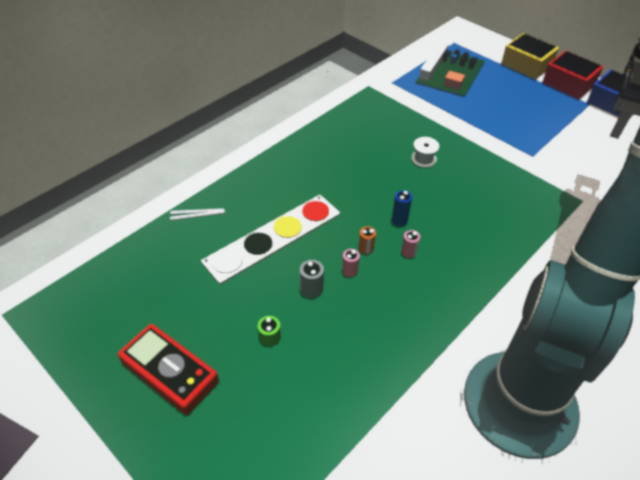

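The top view shows these capacitors:
- blue (397,269)
- orange (348,269)
- grey (283,264)
- green (227,272)

There are two pink look-alikes of the orange one, at (319,275) and (371,299). The seats are white (255,195), black (285,199), yellow (316,204) and red (347,208). So the targets are blue→red, grey→yellow, orange→black and green→white. Next I'll take a close crop and fit positions precisely.

```bash
cat > vis.py <<'E'
import numpy as np,cv2
from station import viewer
H=dict(blue=(.084,.020),grey=(.070,.0255),orange=(.057,.018),green=(.045,.0225))
def cloud(cam,d):
    i=viewer.camera_info(cam);K=np.array(i["intrinsics"]);v,u=np.mgrid[:480,:640]
    P=np.stack([(u-K[0,2])/K[0,0]*d,-(v-K[1,2])/K[1,1]*d,-d],-1)
    W=P@np.array(i["rotation"]).T+np.array(i["eye"]);W[d<=0]=np.nan;return W
def pix2plane(cam,uv,z):
    i=viewer.camera_info(cam);K=np.array(i["intrinsics"])
    r=np.array(i["rotation"])@np.array([(uv[0]-K[0,2])/K[0,0],-(uv[1]-K[1,2])/K[1,1],-1.]);e=np.array(i["eye"])
    return (e+r*(z-e[2])/r[2])[:2]
def capcentre(W,xy,h):
    m=(np.hypot(W[...,0]-xy[0],W[...,1]-xy[1])<.035)&(abs(W[...,2]-h)<.006)
    pts=W[m][:,:2].astype(np.float32)
    if len(pts)<5: return None
    c,r=cv2.minEnclosingCircle(pts); return np.round([*c,r,*pts.mean(0),len(pts)],4)
E
python3 - <<'E'
from vis import *
seats={}
A=dict(blue=(.466,-.208),grey=(.475,.083),orange=(.461,-.086),green=(.446,.232))
for c in("top","side"):
    p=cv2.imread(f"pics/{c}0.png");d=np.load(f"pics/{c}0d.npy");W=cloud(c,d)
    for n,xy in A.items(): print(c,n,capcentre(W,xy,H[n][0]))
    hsv=cv2.cvtColor(p,cv2.COLOR_BGR2HSV)
    R=(np.hypot(W[...,0]-.642,W[...,1]-.045)<.21)&(abs(W[...,0]-.642)<.075)
    h,s,v=cv2.split(hsv)
    for n,m in dict(red=((h<8)|(h>172))&(s>150),yellow=(h>22)&(h<36)&(s>130),black=(v<60)&(s<120)).items():
        m=(m&R).astype(np.uint8);k,l,st,ce=cv2.connectedComponentsWithStats(m);j=1+st[1:,4].argmax()
        ct=max(cv2.findContours((l==j).astype(np.uint8),0,1)[0],key=len);e=cv2.fitEllipse(ct)
        print(c,n,st[j,4],pix2plane(c,e[0],.012),np.median(W[l==j][:,2]))
    # strip
p=cv2.imread("pics/top0.png")
cv2.imwrite("pics/crop1.png",cv2.resize(p[160:320,200:420],None,fx=3.6,fy=3.6,interpolation=2))
E
```

```text
top blue [ 4.646e-01 -2.091e-01  2.010e-02  4.647e-01 -2.089e-01  1.790e+02]
top grey [4.743e-01 8.600e-02 2.540e-02 4.741e-01 8.580e-02 2.880e+02]
top orange [ 4.646e-01 -8.510e-02  1.800e-02  4.643e-01 -8.510e-02  1.360e+02]
top green [4.496e-01 2.332e-01 2.260e-02 4.501e-01 2.328e-01 2.190e+02]
top red 441 [ 0.62534407 -0.08170261] 0.011297226959678719
top yellow 430 [0.63625663 0.0023187 ] 0.010956258924500029
top black 438 [0.64700153 0.08656156] 0.011051137144879264
side blue [ 4.642e-01 -2.103e-01  2.340e-02  4.615e-01 -2.059e-01  1.810e+02]
side grey [4.729e-01 8.750e-02 2.670e-02 4.710e-01 8.880e-02 3.750e+02]
side orange [ 4.607e-01 -8.460e-02  2.060e-02  4.613e-01 -8.180e-02  1.670e+02]
side green [4.474e-01 2.342e-01 2.350e-02 4.464e-01 2.352e-01 3.560e+02]
side red 364 [ 0.62242578 -0.08071481] 0.011572931735203462
side yellow 398 [0.63308598 0.00372711] 0.011716928553428652
side black 369 [0.64376551 0.08802229] 0.011743383109369843
```

View pics/crop1.png

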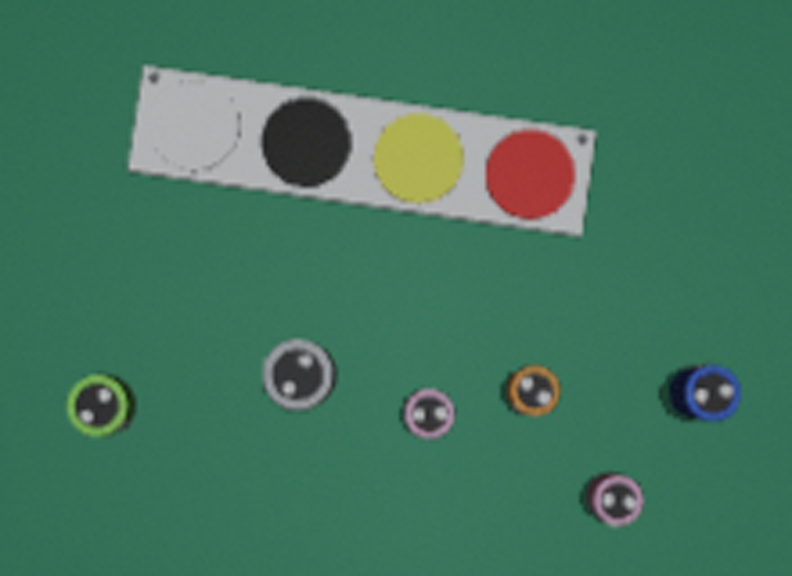

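The crop confirms that orange (532,390 in the crop) is a different part from the two pinks (428,413 and 615,500). The jaws will open across the row. I'll place blue first, then check it.

```bash
cat > act.py <<'E'
import numpy as np
from station import env,effector,solver
from vis import *
SEAT=dict(red=(.6239,-.0812),yellow=(.6347,.0030),black=(.6454,.0873),white=(.6561,.1715))
CAP=dict(blue=(.4644,-.2096),grey=(.4736,.0867),orange=(.4627,-.0849),green=(.4485,.2337))
GZ=dict(blue=.055,grey=.048,orange=.040,green=.031)
TO=dict(blue="red",grey="yellow",orange="black",green="white")
u=np.array(SEAT["white"])-SEAT["red"];u/=np.linalg.norm(u)
def rot(s):
    y=np.array([0,0,-1.]);z=s*np.array([u[1],-u[0],0]);return np.c_[np.cross(y,z),y,z]
def place(c,seat=None,cap=None,s=1):
    R=rot(s);C=np.array(cap if cap is not None else CAP[c]);S=np.array(seat if seat is not None else SEAT[TO[c]])
    z=GZ[c]-.019;up=z+.10
    effector.release()
    env.reach([*C,max(up,.14)],R);env.movel([*C,z],rate=.12)
    effector.grasp(15);st=env.sense();print("w",st["gripper_width"],st["ee_pos"])
    env.movel([*C,up+.015],rate=.15);env.movel([*S,up+.015],rate=.18)
    print("held",env.sense()["gripper_width"])
    env.movel([*S,z+.018],rate=.12);env.movel([*S,z+.0125],rate=.03)
    env.pause(.2);st=env.sense();print("F",np.round(st["wrist_force"],1),st["ee_pos"])
    effector.release();env.movel([*S,z+.13],rate=.15);print("t",env.sense()["t"])
E
python3 - <<'E'
from act import *
for s in(1,-1):
    for p in [*CAP.values(),*SEAT.values()]:
        q=solver.inverse_kinematics([*p,.15],rot(s));print(s,None if q is None else np.round(q,2))
E
```

```text
1 [ 0.76  0.37 -0.49  1.98  0.22  0.85  0.03]
1 [ 0.61  0.52 -1.07  2.02  0.57  0.94 -0.88]
1 [ 0.61  0.32 -0.58  2.06  0.23  0.83 -0.23]
1 [ 0.2   0.49 -0.93  1.97  0.5   0.93 -1.11]
1 [ 0.52  0.59 -0.62  1.68  0.4   1.   -0.36]
1 [ 0.4   0.61 -0.64  1.66  0.42  1.01 -0.51]
1 [ 0.28  0.65 -0.68  1.62  0.45  1.04 -0.66]
1 [ 0.24  0.75 -0.84  1.54  0.6   1.12 -0.87]
-1 [ 0.27  0.31  0.11  2.01 -0.04  0.82 -2.87]
-1 [ 0.74  0.69 -1.31  2.01  0.78  1.08  2.08]
-1 [-0.92  0.61  1.36  2.14 -0.73  1.   -2.42]
-1 [ 0.41  0.75 -1.32  1.96  0.82  1.12  1.76]
-1 [-0.74  0.93  1.34  1.76 -0.96  1.27 -2.42]
-1 [ 0.73  0.98 -1.33  1.64  0.98  1.33  2.25]
-1 [ 0.58  1.01 -1.33  1.6   1.    1.35  2.13]
-1 [ 0.43  1.04 -1.33  1.53  1.02  1.39  2.03]
```

Run:
```python
from act import *
place("blue")
R=rot(1)
for c in("top","side"):
    p,d=viewer.read_camera(c);cv2.imwrite(f"pics/{c}1.png",p[:,:,::-1])
    print(c,capcentre(cloud(c,d),SEAT["red"],.096))
```

```text
w 0.04031420900899583 [ 0.46387196 -0.20955952  0.03591139]
held 0.03965425250034948
F [-0.1 -1.1 -1.6] [ 0.62396739 -0.08123094  0.04862373]
t 10.5167
top None
side [ 6.249e-01 -7.960e-02  2.130e-02  6.228e-01 -7.850e-02  1.800e+02]
```

Run:
```python
from act import *
env.reach([*CAP["green"],.16],rot(1))
p,d=viewer.read_camera("top");cv2.imwrite("pics/top2.png",p[:,:,::-1])
W=cloud("top",d)
print(capcentre(W,SEAT["red"],.096))
for n in("grey","orange"):print(n,capcentre(W,CAP[n],H[n][0]))
cv2.imwrite("pics/crop2.png",cv2.resize(p[160:320,200:420,::-1],None,fx=3.6,fy=3.6,interpolation=2))
print(env.sense()["t"])
```

```text
[ 6.262e-01 -8.140e-02  1.980e-02  6.263e-01 -8.130e-02  1.820e+02]
grey [4.744e-01 8.610e-02 2.560e-02 4.741e-01 8.600e-02 2.920e+02]
orange [ 4.642e-01 -8.470e-02  1.820e-02  4.644e-01 -8.470e-02  1.400e+02]
12.0167
```

View pics/crop2.png

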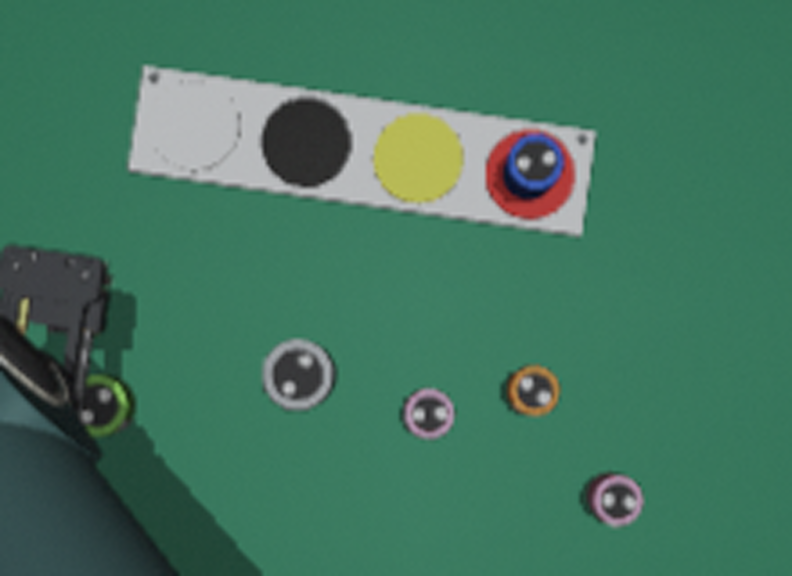

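The crop shows blue standing on red, about 1 mm off centre. I'll place the other three with a 1 mm x trim.

Run:
```python
from act import *
for c in("green","grey","orange"):
    S=np.array(SEAT[TO[c]])-[.001,0]; print(c); place(c,S)
    assert env.sense()["t"]<80
env.reach([.45,-.33,.25],rot(1))
for c in("top","side"):
    p,d=viewer.read_camera(c);W=cloud(c,d);cv2.imwrite(f"pics/{c}3.png",p[:,:,::-1])
    if c=="top":cv2.imwrite("pics/crop3.png",cv2.resize(p[160:320,200:420,::-1],None,fx=3.6,fy=3.6,interpolation=2))
    for n in TO:print(c,n,TO[n],SEAT[TO[n]],capcentre(W,SEAT[TO[n]],.012+H[n][0]))
print(env.sense()["t"])
```

```text
green
w 0.044555972382883766 [0.44840712 0.23369437 0.01199802]
held 0.04448010368404378
F [ 0.6  0.4 -1.8] [0.65521167 0.17151746 0.02466868]
t 19.975
grey
w 0.05087325054016447 [0.47331698 0.08663386 0.02903881]
held 0.05076629105693898
F [ 0.7 -0.7 -1.2] [0.63380143 0.00303762 0.04164918]
t 28.0083
orange
w 0.03565180954619723 [ 0.46258379 -0.08490553  0.02097153]
held 0.035315066384053996
F [ 0.2 -0.1 -1.7] [0.64448006 0.08736157 0.03363551]
t 36.8583
top blue red (0.6239, -0.0812) [ 6.26e-01 -8.13e-02  1.99e-02  6.26e-01 -8.12e-02  1.88e+02]
top grey yellow (0.6347, 0.003) [6.361e-01 2.400e-03 2.550e-02 6.355e-01 2.500e-03 2.980e+02]
top orange black (0.6454, 0.0873) [6.467e-01 8.710e-02 1.800e-02 6.463e-01 8.660e-02 1.400e+02]
top green white (0.6561, 0.1715) [6.573e-01 1.714e-01 2.310e-02 6.569e-01 1.706e-01 2.210e+02]
side blue red (0.6239, -0.0812) [ 6.243e-01 -8.080e-02  2.220e-02  6.224e-01 -7.820e-02  1.820e+02]
side grey yellow (0.6347, 0.003) [6.337e-01 3.800e-03 2.760e-02 6.325e-01 5.000e-03 3.020e+02]
side orange black (0.6454, 0.0873) [6.452e-01 8.860e-02 1.930e-02 6.431e-01 8.940e-02 1.680e+02]
side green white (0.6561, 0.1715) [6.561e-01 1.729e-01 2.480e-02 6.537e-01 1.733e-01 2.690e+02]
38.675
```

View pics/crop3.png

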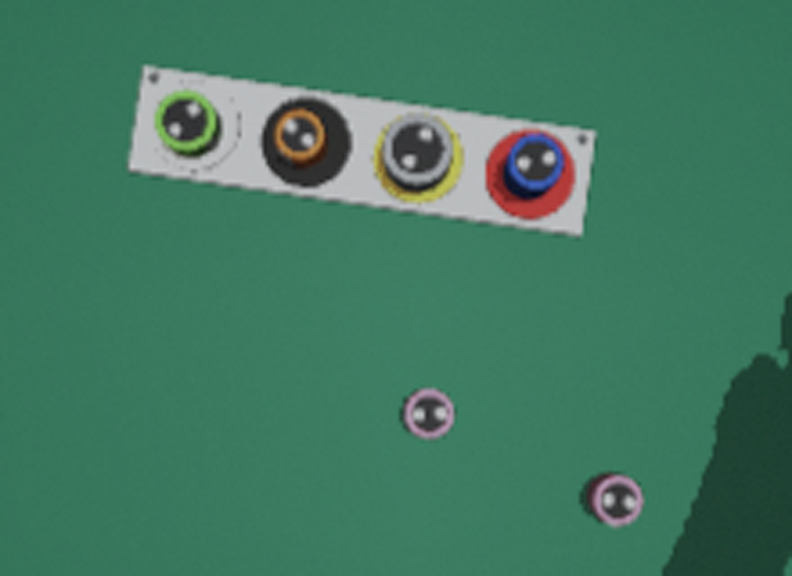

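View pics/side3.png

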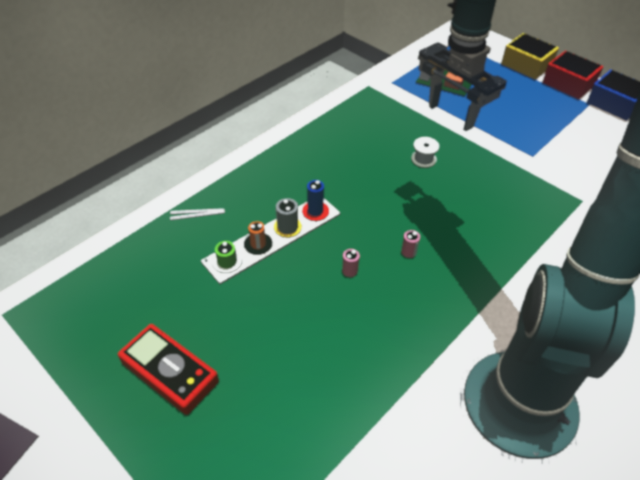

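All four stand upright in the right order: green on white (185,122 in the crop), orange on black (299,135), grey on yellow (416,149) and blue on red (535,163). The gripper is clear, and the meter and reel sit at the same pixels as before.

```bash
python3 -c "
from station import workorder;print(workorder.finish_job())"
```

```text
the job is handed in; nothing more can be done
None
```

The job is handed in: all four capacitors are upright and released, blue on red, grey on yellow, orange on black and green on white. It took about 39 s on the robot's clock.

- **Centring:** in the last top picture each capacitor is within about 1 mm of its seat's centre. The white seat's position was worked out from the row, because its outline was too faint to fit.
- **Cameras disagree slightly:** the side camera reads positions about 2–3 mm differently in x. It puts the capacitors within about 2 mm of the red, yellow and black seats as that camera measured them.
- **Left alone:** the multimeter, the reel and both pink look-alikes show no movement in the last pictures, and the gripper is clear of everything.

No check failed.

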